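# Latch the round printing block into its clamping bed

## Task

Two clamping beds for printing blocks stand on the bench, both with their draw latches open. On the bed that holds the round block, swing the wire loop over so that it drops behind the keeper on the jaw, then press the lever all the way down past centre so that it stays down and draws the jaw up to the block. Leave the latch of the bed with the oblong block as it is.

Things in the scene. Friction and masses are not known exactly. Their poses are not given: they have to be found in the camera images.
- round_bed: bed with the round block: plywood, 190 x 170 x 18 mm, fixed, level. Origin: centre of its underside; z up, jaw at its -x end, fence at +x, draw latch beside the block. Block: 90 mm across, top z = 44 mm, centre x = 14, y = -33. Jaw: wood bar along y, x = -76 to -34, top z = 58, sprung, slides 4 mm to +x when drawn. Fence top z = 45.
- round_pivot (a point): the lever's pivot on the round bed, axis along the bed's y: at x = 12, y = 50, z = 62 mm in the bed's frame, axes as the bed's. It stands 13 mm above a steel foot on a wooden pedestal. The latch is symmetric about this y; the loop's own pivot is on the lever, 24 mm from this one.
- round_lever (a joint): round bed's lever: steel plate 28 mm wide, 6 thick, tip 55 mm from its pivot. 0 = upright, a stop (starts at 0 to 0.12); grows as the tip swings to the bed's +x and down; 1.57 level, dead centre; 1.745 stop, locked past centre once the loop is hooked. Light friction, stays where put. Hooked, pressing near the tip takes 4 to 8 N.
- round_loop (a joint): round bed's loop against its lever. 0 = tipped back to the bed's +x, 30 degrees from the lever, resting on a stop (start). Grows as it swings up and over to -x. Swings almost freely: past upright it falls by itself onto the jaw beyond the keeper (reads about 2.4 there with the lever up, 3.9 with the lever down).
- round_bar (a point): middle of the loop's crossbar: steel, 8 mm thick, 54 mm long along the bed's y, 80 mm from the loop's pivot; two 6 mm wires, 46 mm apart, join it to the lever. At the start it is 40 to 51 mm to +x of the lever pivot and 88 to 93 mm above it, higher than the lever's tip.
- round_keeper (a point): seat of the round bed's keeper, where the crossbar's middle lies when hooked: at the start x = -48, y = 50, z = 62 mm in the bed's frame (4 mm above the jaw's top), axes as the bed's, moves with the jaw. The keeper is a dark steel hook 30 mm wide, 14 mm high, standing just on the +x side of this point, its lip overhanging to -x.
- oblong_bed: the other bed, to be left alone: same size, frame, jaw and open latch (same place) as the round one, but it holds an oblong block, 90 x 74 mm.
- oblong_lever (a joint): angle of the other bed's lever, as for round_lever; leave it.
- oblong_loop (a joint): angle of the other bed's loop, as for round_loop; leave it.

How it is judged:
By the outcome, as a careful person would: the job done as asked, in the order asked, and still so for the second after the job is handed in, with the robot touching nothing.
It also fails if it takes over 35 s, if anything falls off the work surface, if the arm or the gripper's body presses on something with over 40 N, if the wrist force passes 120 N, or if a joint passes its speed limit or range.

## Robot

A 7-joint arm with a two-finger parallel gripper is mounted at the origin on the work surface. World frame = base frame: x ahead of the robot, y to its left, z up, the work surface at z = 0. Lengths are in mm, angles in degrees, forces in N, time in s.
With the tool pointing down it reaches from about 425 to 950 mm from the base axis. Payload 16.7 kg.
Tool frame: the origin (TCP) lies at the very end of the fingers, on their centre line; the grasp point (between the pads) lies 19 mm behind it; z points along the fingers, y is the line along which they close (so a half turn about z gives the same grasp; the last joint's range is limited). The gripper opens to 94 mm and grips with 3 to 60 N. Pads are 16 mm wide; open, the fingers measure 119 mm over their backs; the gripper's body (75 mm by 177 mm) begins 78 mm behind the grasp point.
Start: joints at [-72.565, 24.414, 4.234, 92.017, -1.954, 63.644, -3.845], TCP at [295.907, 606.641, 205.467] pointing down, gripper open.
Joint ranges: [-163.25, 163.25], [-28.42, 122.38], [-70.27, 78.77], [12.13, 141.07], [-58.53, 238.53], [9.26, 117.41], [-156.51, 156.51]. Speed limits (degrees/s): [108.29, 108.29, 136.94, 136.94, 172.46, 172.46, 172.46].

## Interface

Orientations are given as a 3x3 rotation matrix whose columns are the frame's x, y, z axes.
In Python, from workcell import ctrl, viewer gives the robot as it stands. The module is installed in compiled form; this text tells all that it offers.
- The arm moves only by the tool drive_tool, never from a script. Its argument "moves" is a list of rows, each a list of 4 numbers: the shift along the tool's x, y, z in m, then the turn about the tool's z in degrees. In form: [[dx, dy, dz, twist], ...]. A call has 1 to 12 rows; each row shifts and turns the commanded pose from where the row before left it, along the tool's axes as they then stand; what a row does not reach is not made up. A row lasts 1/8 s, in which the tool goes at most 62.5 mm and 10.7 degrees, less where a joint would pass 70% of its speed; a pose out of reach is approached as far as the arm can. A call is refused whole if a number of a shift passes 0.0625 or a number of a turn 10.7, either way. A call with a gripper value outside its range is refused whole. "fingers" is the opening, from -1 (shut) to 1 (fully open), set as the call begins (left out, the last holds). The fingers move at their own pace and stop on an object; "squeeze" is the grip in N (left out, the last holds). Time passes only in rows, so rows that do not move let the fingers close. It gives the time, the measured TCP pose, the force, the opening and the grip force at its end, in the units of the state.
- ctrl.state(): the state, without advancing time (a new reading comes with each control period).
- viewer.snapshot(name): name is "side" or "top" or "wrist"; returns a dict with "img" (420x560x3 uint8, blue, green, red), "intrinsics" (3x3 intrinsics, pixels), "xyz" and "orientation" of the camera in the world; the wrist camera has in their place "mount" (4x4, takes a point from camera to tool coordinates, whose origin is the TCP and whose axes are the flange's). Camera axes: x right, y down, z forward; pixel columns grow to the right and rows downward; lengths in mm; the calibration is good to about 2 mm. A picture is of the moment at which its call begins: read the wrist's pose just before it. There is no depth.
- ctrl.sign_off(): hands the job in; it is judged then, once.
The state is a dict: "time": time; "q": joint angles; "joint_vel": joint speeds; "joint_efforts": joint torques, N m; "tool_pos": TCP position; "tcp_rot": TCP orientation; "force": force on the tool from outside, world axes, zero at the start; "ft_torque": the same for the moment, N m; "finger_gap": opening from 0.0 (shut) to 1.0 (fully open); "grasp_force": force on a finger pad.
Only numpy, scipy, OpenCV 4.12 (cv2) and the standard library are available. Lean on these libraries where they do the work, as an engineer would, in place of code of your own. Each camera call takes 0.05 s, during which the arm holds its last target. There are 200 camera calls.

## Working session

There is one attempt and no reset: what is moved stays moved. The work goes in short steps, Python scripts to look and compute and a tool call to move; the robot and the scene stay as the last step left them, time stands still between calls to the robot, and variables do not carry over. Pictures are saved under pics/ and viewed, at most 10 in all, crops included, and the job is handed in when it is done.

Besides the shell and the picture viewer there is one more tool, called after "Call:" as name(argument=value, ...) on one line, values as JSON. drive_tool: Moves the arm, as the interface text tells. Its arguments: {"type":"object","properties":{"moves":{"type":"array"},"fingers":{"type":"number"},"squeeze":{"type":"number"}},"required":["moves"]}

```bash
mkdir -p pics
python3 - <<'E'
from workcell import ctrl, viewer
import cv2,numpy as np,pickle
s=ctrl.state();print(s['time'],s['tool_pos'],np.round(s['tcp_rot'],3).tolist())
d={}
for n in('top','side'):
    v=viewer.snapshot(n);d[n]=v;cv2.imwrite(f'pics/{n}0.png',v['img']);print(n,v['intrinsics'],v['xyz'],v['orientation'])
pickle.dump(d,open('d0.pkl','wb'))
E
```

```text
0.0 [295.7269581  606.27162533 204.76698866] [[-0.899, 0.438, -0.0], [0.438, 0.899, -0.001], [-0.0, -0.001, -1.0]]
top [[433.90021592   0.         279.26978287]
 [  0.         433.90021592 210.17766328]
 [  0.           0.           1.        ]] [433.58712929  26.75881958 913.66078984] [[ 0.0276472  -0.99564081  0.08907868]
 [-0.99927425 -0.02986368 -0.02364612]
 [ 0.02620326 -0.08836029 -0.99574387]]
side [[494.36009446   0.         283.58963062]
 [  0.         494.36009446 211.61251263]
 [  0.           0.           1.        ]] [-17.13777775 575.39559342 582.66909705] [[-0.70963637 -0.36449078  0.6029616 ]
 [-0.70453426  0.35870666 -0.6123406 ]
 [ 0.00690616 -0.85934627 -0.51134753]]
```

View pics/top0.png

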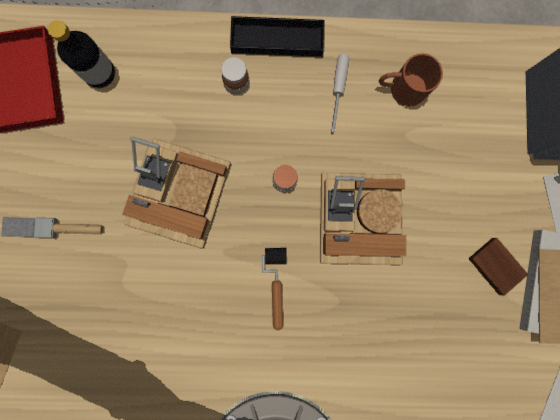

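View pics/side0.png

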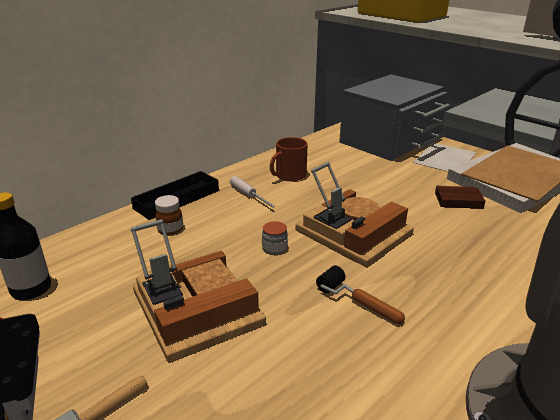

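The top view shows the round bed at about u 320–405, v 173–265, with its jaw towards the robot (v≈245). Its latch is at u≈343, and the oblong bed is at u≈180, v≈190. In the side view the round bed is at about (355, 220). Next I'll zoom in on both.

Run:
```python
import cv2,numpy as np,pickle
d=pickle.load(open('d0.pkl','rb'))
a=d['top']['img'][162:272,312:412];b=d['side']['img'][155:265,290:420]
a=cv2.resize(a,None,fx=5,fy=5,interpolation=cv2.INTER_CUBIC);b=cv2.resize(b,None,fx=5,fy=5,interpolation=cv2.INTER_CUBIC)
def g(im,u0,v0):
    for k in range(0,im.shape[1],50): cv2.putText(im,str(u0+k//5),(k,10),0,.35,(0,0,255));cv2.line(im,(k,0),(k,im.shape[0]),(255,255,0),1) if k%100==0 else 0
    for k in range(0,im.shape[0],50): cv2.putText(im,str(v0+k//5),(0,k+10),0,.35,(0,0,255));cv2.line(im,(0,k),(im.shape[1],k),(255,255,0),1) if k%100==0 else 0
g(a,312,162);g(b,290,155)
cv2.imwrite('pics/ca.png',a);cv2.imwrite('pics/cb.png',b)
```

```text
(no output)
```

View pics/ca.png

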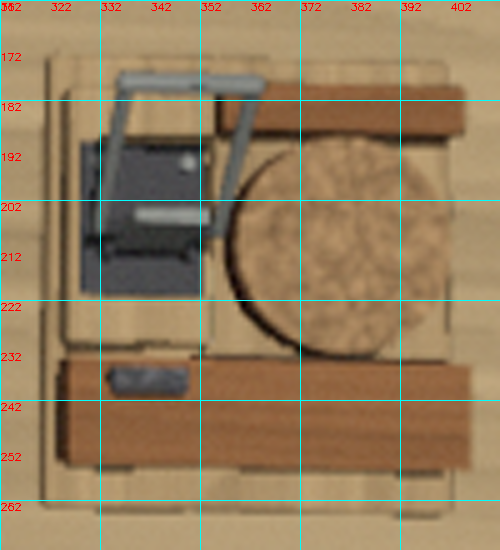

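View pics/cb.png

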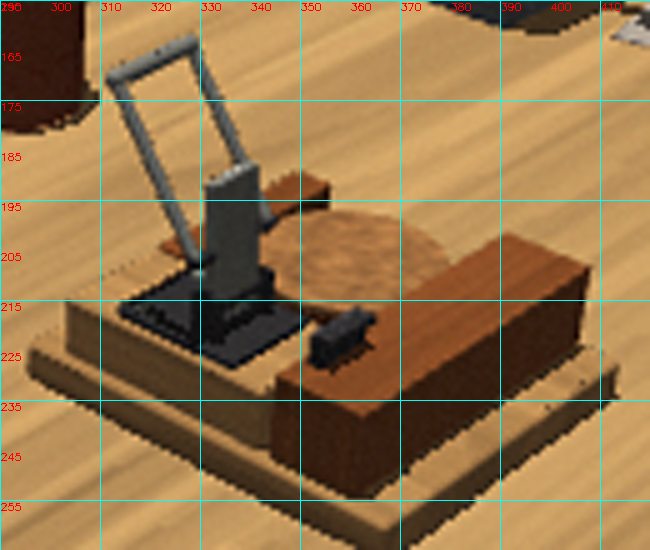

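The crops show these features in full-image pixels:

| View | Feature | Pixels |
|---|---|---|
| Top | Crossbar | (336.5, 178.5) to (364.5, 178.5) |
| Top | Lever tip | (339–354, 205) |
| Top | Keeper | (333–350, 238) |
| Top | Jaw top corners | (325.5, 234), (406, 235), (406, 256), (325.5, 255.5) |
| Side | Bar ends | (312.5, 170.5), (328.5, 163) |
| Side | Lever tip | (331, 191), (342, 188) |

```bash
cat > h.py <<'E'
import numpy as np
def ray(v,p):
    d=np.asarray(v['orientation'])@np.linalg.inv(v['intrinsics'])@np.array([p[0],p[1],1.]);return np.asarray(v['xyz']),d/np.linalg.norm(d)
def onz(v,p,z):
    o,d=ray(v,p);return o+d*(z-o[2])/d[2]
def tri(a,pa,b,pb):
    o1,d1=ray(a,pa);o2,d2=ray(b,pb)
    t=np.linalg.lstsq(np.c_[d1,-d2],o2-o1,rcond=None)[0];x,y=o1+t[0]*d1,o2+t[1]*d2
    return (x+y)/2,np.linalg.norm(x-y)
E
python3 - <<'E'
import pickle,numpy as np;from h import *
np.set_printoptions(precision=1,suppress=True)
d=pickle.load(open('d0.pkl','rb'));t,s=d['top'],d['side']
print('jaw');[print(onz(t,p,58)) for p in((325.5,234),(406,235),(406,256),(325.5,255.5))]
print('jaw side');[print(onz(s,p,58)) for p in((345,230.5),(362.5,238),(408,208),(391.5,201.5))]
print('blk',onz(t,(381.,212.),44))
print('base top');[print(onz(t,p,18)) for p in((322,174),(402,175),(402.5,263.5),(320.5,263))]
print('base side');[print(onz(s,p,18)) for p in((295.5,225),(368,261),(414,228))]
print('keeper',onz(t,(341.5,237.5),72))
for n,a,b in(('barL',(336.5,178.5),(312.5,170.5)),('barR',(364.5,178.5),(328.5,163)),('tipL',(339.,205),(331,191.5)),('tipR',(354.,205),(341.5,188.5))):
    print(n,*tri(t,a,s,b))
E
```

```text
jaw
[465.6 -86.2  58. ]
[ 468.2 -246.5   58. ]
[ 426.7 -246.6   58. ]
[423.4 -87.   58. ]
jaw side
[466.5 -87.2  58. ]
[426.5 -90.4  58. ]
[ 428.  -250.5   58. ]
[ 468.4 -249.    58. ]
blk [ 513.9 -199.9   44. ]
base top
[592.4 -81.9  18. ]
[ 595.7 -250.6   18. ]
[ 410.8 -252.1   18. ]
[407.3 -82.3  18. ]
base side
[591.4 -79.2  18. ]
[404.8 -84.8  18. ]
[ 406.5 -249.9   18. ]
keeper [ 459.2 -115.7   72. ]
barL [560.9 -91.6 153.6] 0.628335885250725
barR [ 562.4 -141.9  152.9] 1.0281860068822872
tipL [ 518.1 -101.8  119.1] 1.280703240289159
tipR [ 517.9 -131.7  114.8] 2.5470239135809263
```

Bed pose from the rays: centre about (501, -167), yaw about 1°. That puts the lever pivot at (512, -117, 62), the bar at (561.5, -117, 153) and the keeper seat at (452, -118, 62). The triangulated loop and lever positions match this. I'll rise, square up and move over with the fingers shut.

Call:
drive_tool(moves=[[0,0,-0.02,-9],[0,0,-0.02,-9],[0,0,-0.02,-9],[-0.0175,-0.0455,0,0],[-0.0175,-0.0455,0,0],[-0.0175,-0.0455,0,0],[-0.0175,-0.0455,0,0],[-0.0175,-0.0455,0,0],[-0.0175,-0.0455,0,0],[-0.0175,-0.0455,0,0],[-0.0175,-0.0455,0,0]], fingers=-1, squeeze=10)

```text
time: 1.48
tool_pos: [442.5, 243.5, 265.4]
tcp_rot: [[-1.0, -0.017, -0.0], [-0.017, 1.0, -0.0], [0.0, -0.0, -1.0]]
force: [1.1, 0.3, 0.5]
finger_gap: 0.003
grasp_force: 0.0
```

Call:
drive_tool(moves=[[-0.018,-0.0455,0,0],[-0.018,-0.0455,0,0],[-0.018,-0.0455,0,0],[-0.018,-0.0455,0,0],[-0.018,-0.0455,0,0],[-0.018,-0.0455,0,0],[-0.018,-0.0455,0,0],[-0.018,-0.0445,0,0],[0,0,0,0]])

```text
time: 2.6
tool_pos: [592.6, -119.2, 265.0]
tcp_rot: [[-1.0, -0.013, -0.001], [-0.013, 1.0, -0.002], [0.001, -0.002, -1.0]]
force: [-0.1, 0.7, -0.2]
finger_gap: 0.007
grasp_force: 0.0
```

Call:
drive_tool(moves=[[0,0.002,0.041,0],[0,0,0.041,0],[0,0,0.041,0],[0.005,0,0,0],[0.007,0,0,0],[0.007,0,0,0],[0.007,0,0,0],[0.007,0,0,0],[0.007,0,0,0]])

```text
time: 3.72
tool_pos: [552.0, -114.0, 142.7]
tcp_rot: [[-1.0, -0.017, 0.0], [-0.017, 1.0, 0.0], [-0.0, 0.0, -1.0]]
force: [-0.4, -0.0, 0.4]
finger_gap: 0.003
grasp_force: 0.1
```

Run:
```python
from workcell import viewer
import cv2
a=viewer.snapshot('side')['img'][90:290,250:450]
cv2.imwrite('pics/s1.png',cv2.resize(a,None,fx=2.5,fy=2.5,interpolation=2))
```

```text
(no output)
```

View pics/s1.png

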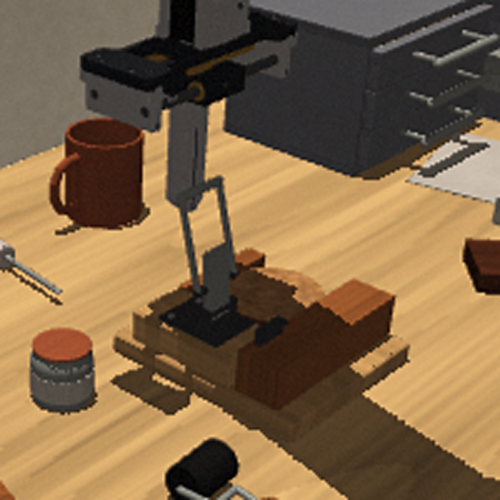

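The bar is riding on the finger and swinging up, with the crossbar around (190–220, 185) in the crop. I'll correct y slightly and keep pushing past upright.

Call:
drive_tool(moves=[[0.006,-0.0015,0,0],[0.006,-0.0015,0,0],[0.006,0,0,0],[0.006,0,0,0],[0.006,0,0,0],[0.006,0,0,0],[0.006,0,0,0],[0.005,0,0,0],[0,0,0,0],[0,0,0,0],[0,0,0,0],[0,0,0,0]])

```text
time: 5.28
tool_pos: [505.6, -117.9, 142.4]
tcp_rot: [[-1.0, -0.017, -0.0], [-0.017, 1.0, -0.0], [0.0, -0.0, -1.0]]
force: [-0.3, 1.2, -0.0]
finger_gap: 0.006
grasp_force: 0.0
```

Run:
```python
from workcell import viewer
import cv2
a=viewer.snapshot('side')['img'][90:290,250:450]
cv2.imwrite('pics/s2.png',cv2.resize(a,None,fx=2.5,fy=2.5,interpolation=2))
```

```text
(no output)
```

View pics/s2.png

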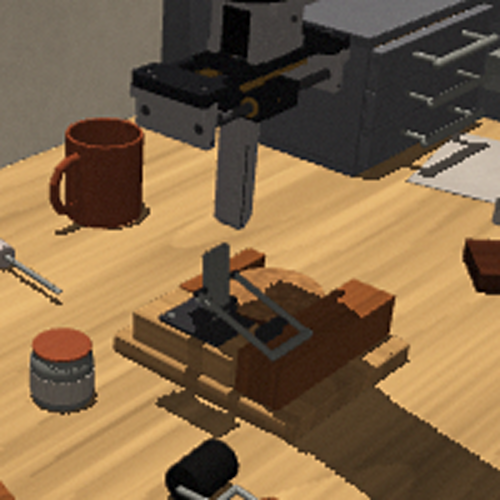

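The loop has dropped over and its crossbar lies on the jaw beyond the keeper (crop 265–310, 335–355), with the lever still upright. Next I'll go behind the lever and swing it about 40°, so the loop draws into the keeper.

Call:
drive_tool(moves=[[0.015,0,0,0],[0,0,0.018,0],[0,0,0.018,0],[-0.006,0,0,0],[-0.006,0,0,0],[-0.006,0,0,0],[-0.006,0,0,0],[-0.004,0,0.0015,0],[-0.004,0,0.0015,0],[-0.004,0,0.002,0],[-0.004,0,0.0025,0],[0,0,0,0]])

```text
time: 6.82
tool_pos: [530.7, -117.3, 98.7]
tcp_rot: [[-1.0, -0.018, -0.0], [-0.018, 1.0, -0.0], [0.0, -0.0, -1.0]]
force: [0.1, 0.9, 0.9]
finger_gap: 0.003
grasp_force: 0.0
```

Run:
```python
from workcell import viewer
import cv2
a=viewer.snapshot('side')['img'][140:270,280:420]
b=viewer.snapshot('top')['img'][150:280,310:420]
r=lambda a:cv2.resize(a,None,fx=3.2,fy=3.2,interpolation=2)
cv2.imwrite('pics/s3.png',cv2.hconcat([r(a),r(b)]))
```

```text
(no output)
```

View pics/s3.png

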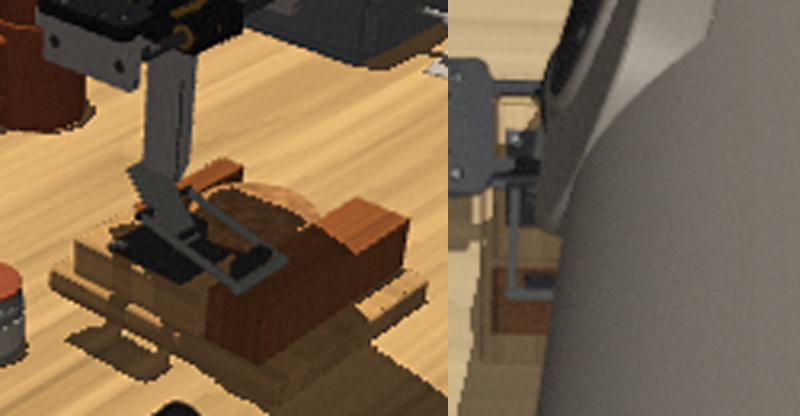

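The lever has swung about 40° and the crossbar lies just behind the keeper hook (left crop, around (240–285, 260–285)). I'll press on.

Call:
drive_tool(moves=[[-0.0035,0,0.003,0],[-0.0035,0,0.0035,0],[-0.0035,0,0.003,0],[-0.0035,0,0.0035,0],[-0.0035,0,0.0035,0],[-0.0035,0,0.004,0],[-0.001,0,0.005,0],[-0.001,0,0.005,0]])

```text
time: 7.92
tool_pos: [553.8, -117.0, 68.2]
tcp_rot: [[-1.0, -0.017, 0.0], [-0.017, 1.0, -0.0], [-0.0, -0.0, -1.0]]
force: [-2.0, -0.4, 2.7]
finger_gap: 0.005
grasp_force: 1.2
```

Call:
drive_tool(moves=[[-0.0015,0,0.002,0],[-0.0015,0,0.002,0],[0,0,0.002,0],[0,0,0.002,0],[0,0,0.002,0],[0,0,0,0]])

```text
time: 8.68
tool_pos: [556.7, -117.0, 58.7]
tcp_rot: [[-1.0, -0.017, 0.0], [-0.017, 1.0, 0.0], [-0.0, 0.0, -1.0]]
force: [-1.6, 0.8, 6.8]
finger_gap: 0.003
grasp_force: 3.2
```

Call:
drive_tool(moves=[[0,0,0.001,0],[0,0,0.001,0],[0,0,0,0]])

```text
time: 9.05
tool_pos: [556.8, -117.0, 57.7]
tcp_rot: [[-1.0, -0.017, 0.001], [-0.017, 1.0, 0.001], [-0.001, 0.001, -1.0]]
force: [-8.5, 2.0, 26.9]
finger_gap: 0.002
grasp_force: 12.7
```

The force rose sharply, so the lever is on its stop. I'll retreat and check.

Call:
drive_tool(moves=[[0,0,-0.005,0],[0,0,-0.02,0],[0,0,-0.04,0],[0,0,-0.04,0],[0,0,-0.04,0],[-0.04,0,-0.03,0],[-0.04,0.04,0,0],[-0.02,0.05,0,0],[0,0.05,0,0],[0,0.05,0,0],[0,0.05,0,0],[0,0,0,0]])

```text
time: 10.55
tool_pos: [651.7, 130.0, 230.8]
tcp_rot: [[-1.0, -0.024, -0.001], [-0.024, 1.0, 0.001], [0.001, 0.001, -1.0]]
force: [0.1, -0.6, -0.6]
finger_gap: 0.005
grasp_force: 0.0
```

Run:
```python
from workcell import viewer
import cv2
a=viewer.snapshot('side')['img'][140:270,280:420]
b=viewer.snapshot('top')['img'][150:280,310:420]
r=lambda a:cv2.resize(a,None,fx=3.2,fy=3.2,interpolation=2)
cv2.imwrite('pics/s4.png',cv2.hconcat([r(a),r(b)]))
```

```text
(no output)
```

View pics/s4.png

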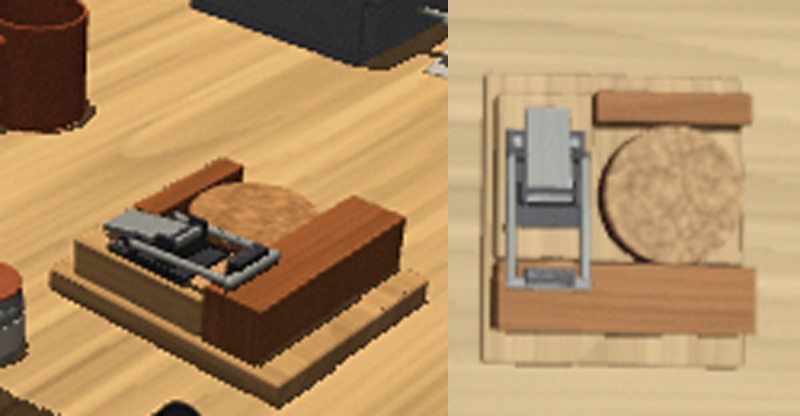

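The lever is down, the bar is hooked behind the keeper (right crop, around (550, 285)), and the jaw is drawn up to the block. The gripper is in free air, so I'll hand in.

```bash
python3 -c "
from workcell import ctrl
print(ctrl.sign_off())"
```

```text
the job is handed in; nothing more can be done
None
```

The round bed's loop is hooked behind its keeper, its lever is locked down past centre and the jaw is drawn up to the block; I didn't touch the oblong bed's latch, and the job was handed in at about 10.7 s.

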